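# Set the rod length gauge to its T-handle stop

## Robot

A 6-joint arm with a two-finger parallel gripper is mounted at the origin on the work surface. World frame = base frame: x ahead of the robot, y to its left, z up, the work surface at z = 0. Lengths are in m, angles in rad, forces in N, time in s.
With the tool pointing down it reaches from about 0.325 to 1 m from the base axis. Payload 5.1 kg.
Tool frame: the origin (TCP) lies on the centre line of the jaws, within the pads' length; the fingertips stand 25 mm ahead of it and the grasp point (between the pads) lies 6 mm ahead of it; x points along the fingers, y is the direction in which the jaws open and shut, and the axes are right-handed (so a half turn about x gives the same grasp; the last joint's range is limited). The gripper opens to 85 mm and grips with 20 to 120 N. Pads are 22 mm wide; open, the fingers measure 114 mm over their backs; the gripper's body (76 mm by 85 mm) begins 54 mm behind the grasp point. The pads swing forward as they close: fully open they stand 13 mm farther back than shut.
Start: joints at [1.139, 0.124, 1.65, -0, 1.367, -0.083], TCP at [0.222, 0.611, 0.256] pointing down, gripper open.
Joint ranges: [-2.61, 2.61], [-1.02, 2.33], [0.03, 2.71], [-1.35, 4.49], [0.32, 2.68], [-2.91, 2.91]. Speed limits (rad/s): [2.57, 2.57, 3.14, 3.14, 3.14, 3.14].

## Interface

Orientations are given as a rotation vector (axis times angle).
In Python, from rig import arm, eyes, hand_in gives the robot as it stands.
- The arm moves only by the tool drive_tool, never from a script. Its argument "series" is one flat list of numbers, 7 for each row, row after row: the finger opening in m, from 0 to 0.0854, then the shift along the tool's x, y, z in m, then the turn, a rotation vector about the tool's x, y, z in rad. In form: [hand, dx, dy, dz, rx, ry, rz, hand, dx, dy, dz, rx, ry, rz, ...]. A call has 1 to 5 rows; each row shifts and turns the commanded pose from where the row before left it, along the tool's axes as they then stand; what a row does not reach is not made up. A row lasts 1/10 s, in which the tool goes at most 50 mm and 8.59 degrees, less where a joint would pass 70% of its speed; a pose out of reach is approached as far as the arm can. A call with a gripper value outside its range is refused whole. The fingers move at their own pace and stop on an object; "force" is the grip in N (left out, the last holds). Time passes only in rows, so rows that do not move let the fingers close. It gives the time, the measured TCP pose, the force and the opening at its end, in the units of the state.
- arm.read_state(): the state, without advancing time (a new reading comes with each control period).
- eyes.snapshot(name): name is "side" or "top"; returns a dict with "color" (400x640x3 uint8, blue, green, red), "z_map" (400x640 float32, m along the optical axis (not along the pixel's ray), 0 where there is no reading), "fov_y" (degrees; the focal length in pixels is half the picture's height over the tangent of half this angle, whatever the lens; pixels are square), "cx", "cy" (the principal point, pixels), "distortion" ([k1, k2, p1, p2, k3] as OpenCV has them; the pictures are not rectified), "R" (3x3) and "t" (3): a world point X has camera coordinates R X + t. Camera axes: x right, y down, z forward; pixel columns grow to the right and rows downward; lengths in m; the calibration is good to about 2 mm. A picture is of the moment at which its call begins.
- hand_in(): hands the job in, once; it reports no verdict.
The state is a dict: "time_s": time; "joint_positions": joint angles; "qvel": joint speeds; "joint_torque": joint torques, N m; "eef_pos": TCP position; "tool_rot": TCP orientation; "force": force on the tool from outside, world axes, zero at the start; "torque": the same for the moment, N m; "grip_width": finger opening in m.
Only numpy, scipy, OpenCV 4.12 (cv2) and the standard library are available. Lean on these libraries where they do the work, as an engineer would, in place of code of your own. Each camera call takes 0.05 s, during which the arm holds its last target.

## Task

Set the rod length gauge for the next batch: with a fingertip press down the black release pad in the middle of the carriage to free its brake, keep it down and push the carriage along the rail until it rests snugly against the stop that has the T-handle, then let go so that the brake holds it there. Do not force the carriage along with its brake on, do not ram the stops, and leave everything else on the table where it lies; nothing needs to be gripped or picked up.

Things in the scene. Friction and masses are not known exactly. Their poses are not given: they have to be found in the camera images.
- gauge: The rod length gauge, fixed to the table: a steel base plate 135 x 600 mm and 8 mm thick that carries a grooved aluminium rail 40 mm wide whose top is 40 mm above the table. Origin on the table, on the rail's centre line, half-way along it. Its y axis runs along the rail, its z axis up, its x axis across the rail; a V-channel for the rod runs along its -x side, a white scale along its +x side.
- carriage (a joint): Where the grey carriage stands along the rail, in m: 0 with its middle at the gauge's origin, growing towards the gauge's +y; it starts between -0.03 and 0.03. While the release pad is up a spring brake holds it (more than 40 N along the rail would be needed to drag it); with the pad down it runs freely (about 1 to 2 N plus a little damping).
- carriage_mid (a point): Middle of the carriage's underside, 41 mm above the table; axes as the gauge's. The carriage is 64 mm wide across the rail and 116 mm long along it (58 mm to either side of this point); it consists of a saddle plate and two end blocks, each 28 mm long, whose tops are 79 mm above the table. Between the end blocks is a gap 60 mm long, open across the rail, in which the release pad sits. A steel finger reaches out over the V-channel on the -x side.
- release_pad (a joint): How far the release pad is pressed down, in m: about 0 at rest, 0.008 fully down. The brake lets go within the first 0.001. The spring needs 10 N to begin to move it and 12 N to hold it fully down; it comes up by itself.
- pad_top (a point): Centre of the release pad's flat top: a black pad 44 mm across the rail by 54 mm along it, in the middle of the carriage, moving with it. At rest its top is 69 mm above the table, 10 mm lower than the end blocks on either side.
- stop_t: The stop to go to, clamped on the rail, immovable: steel block 30 mm along the rail, 64 mm across, top at 67 mm, with a T-handle: upright screw with a dark 90 mm crossbar lying across the rail, top 97 mm above the table. Origin on the table below the block's middle; axes as the gauge's. It may stand on the +y or -y side of the carriage, which rests against it when their middles are 73 mm apart.
- stop_plain: The other stop, on the opposite side of the carriage, immovable: the same steel block without a T-handle, only a sunk screw. Origin and axes as for the T-handle stop.
- hammer: Bystander: cross-peen hammer with a 270 mm wooden handle, lying beyond the rail, 28 mm high; origin under its head, handle towards its -x.
- rod_long: Bystander: bent steel rod 12 mm thick with legs of 150 and 60 mm, lying on the table; origin under the start of the bend, long leg towards its -x.
- rod_short: Bystander: bent steel rod 12 mm thick with legs of 100 and 50 mm, lying on the table; origin under the start of the bend, long leg towards its -x.
- square: Bystander: steel try square, stock 90 mm, blade 130 mm, 16 mm high, lying past the rail's -y end; origin under the stock's middle, blade towards its +x.
- flux_tin: Bystander: closed round tin, 68 mm across and 62 mm high, standing beyond the rail; origin at the centre of its underside.
- g_clamp: Bystander: grey G-clamp about 155 x 100 mm, 20 mm high, lying between robot and rail; origin under the middle of its frame.
- wire_brush: Bystander: brass wire brush with wooden handle 240 mm long, 34 mm high, lying past the rail's +y end; origin under its middle, along its x axis.

How it is judged:
By the outcome, as a careful person would: the job done as asked, in the order asked, and still so for the second after the job is handed in, with the robot touching nothing.
It also fails if it takes over 35 s, if anything falls off the work surface, if the arm or the gripper's body presses on something with over 40 N, if the wrist force passes 120 N, or if a joint passes its speed limit or range.

## Working session

There is one attempt and no reset: what is moved stays moved. The work goes in short steps, Python scripts to look and compute and a tool call to move; the robot and the scene stay as the last step left them, time stands still between calls to the robot, and variables do not carry over. Pictures are saved under pics/ and viewed, and the job is handed in when it is done.

Besides the shell and the picture viewer there is one more tool, called after ">>>" by a JSON object that holds its "method" and its "body", one argument or row to a line. drive_tool: Moves the arm, as the interface text tells. Its arguments: {"type":"object","properties":{"series":{"type":"array"},"force":{"type":"number"}},"required":["series"]}

```bash
mkdir -p pics
cat > h.py <<'E'
import numpy as np,cv2
def K(s):
    f=200/np.tan(np.radians(s["fov_y"])/2)
    return np.array([[f,0,s["cx"]],[0,f,s["cy"]],[0,0,1.]])
def ray(s,uv):
    p=cv2.undistortPoints(np.array(uv,float).reshape(-1,1,2),K(s),np.array(s["distortion"],float)).reshape(-1,2)
    d=np.c_[p,np.ones(len(p))]
    R=np.array(s["R"]);t=np.array(s["t"])
    return -R.T@t, d@R, d
def plane(s,uv,z):
    o,w,_=ray(s,uv); k=(z-o[2])/w[:,2]; return o+k[:,None]*w
def depth(s,uv):
    o,w,_=ray(s,uv); z=np.array([s["z_map"][int(round(v)),int(round(u))] for u,v in uv]); return o+z[:,None]*w
def proj(s,X):
    return cv2.projectPoints(np.array(X,float).reshape(-1,3),cv2.Rodrigues(np.array(s["R"]))[0],np.array(s["t"],float),K(s),np.array(s["distortion"],float))[0].reshape(-1,2)
E
python3 - <<'E'
from rig import arm,eyes
import cv2,pickle
for n in("top","side"):
    s=eyes.snapshot(n); cv2.imwrite(f"pics/{n}0.png",s["color"]); pickle.dump(s,open(n+"0.pkl","wb"))
    print(n,s["fov_y"],s["cx"],s["cy"],s["distortion"],s["R"],s["t"])
print(arm.read_state())
E
```

```text
top 46.23519075724722 316.3057524593557 200.56564553740543 [-0.04542385  0.          0.          0.          0.        ] [[ 0.02724988 -0.99956425  0.01134693]
 [-0.99030977 -0.02854044 -0.13591178]
 [ 0.1361764  -0.0075334  -0.99065596]] [0.01324998 0.45445788 1.40506583]
side 55.539380198168296 323.5015644702999 203.0455477108066 [-0.03565643  0.          0.          0.          0.        ] [[ 0.75932128 -0.65061604 -0.01140048]
 [-0.35494409 -0.39943717 -0.8452601 ]
 [ 0.545386    0.64587051 -0.53423346]] [-0.34084633  0.23071392  0.79540208]
{'time_s': 0.1, 'joint_positions': array([ 1.13939801e+00,  1.24449514e-01,  1.65156826e+00,  3.52251881e-06,
        1.36749092e+00, -8.26124067e-02]), 'qvel': array([ 0.00010642, -0.00122001, -0.00344579, -0.00094676,  0.00102017,
        0.00030191]), 'joint_torque': array([ 1.91651848e-04, -4.24932575e+01, -3.66649997e+01, -8.99679094e-05,
        3.98895601e-03, -1.12636241e-05]), 'eef_pos': array([0.22196033, 0.6103811 , 0.25515144]), 'tool_rot': array([ 0.27224267,  1.55390508, -0.27516446]), 'force': array([ 0.49798397, -0.09985924, -1.21122088]), 'torque': array([-0.02228465,  0.02213847, -0.05189578]), 'grip_width': 0.08541974421921034}
```

View pics/top0.png

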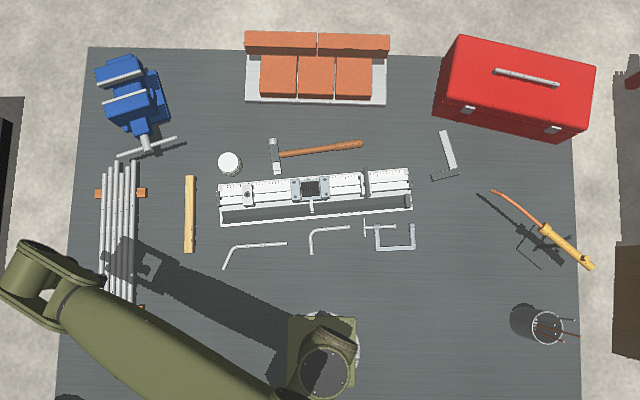

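View pics/side0.png

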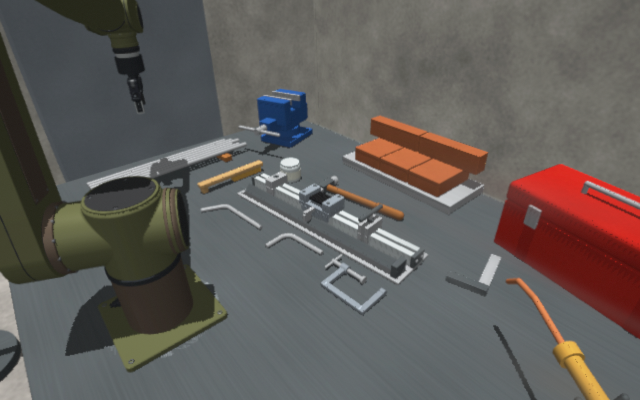

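Run:
```python
import pickle,cv2,numpy as np
from h import *
t=pickle.load(open("top0.pkl","rb"));s=pickle.load(open("side0.pkl","rb"))
cv2.imwrite("pics/tz.png",cv2.resize(t["color"][155:235,210:420],None,fx=3.8,fy=3.8,interpolation=cv2.INTER_CUBIC))
cv2.imwrite("pics/sz.png",cv2.resize(s["color"][150:290,230:440],None,fx=3.8,fy=3.8,interpolation=cv2.INTER_CUBIC))
```

```text
(no output)
```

View pics/tz.png

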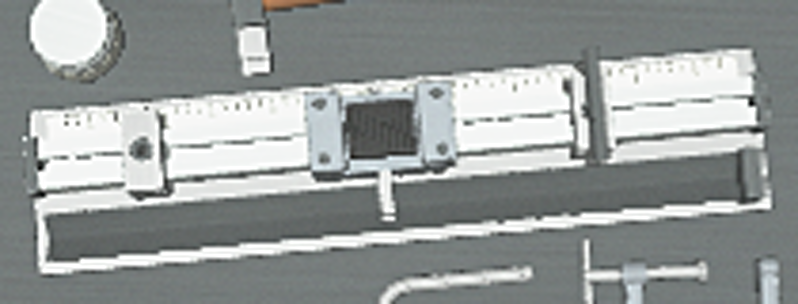

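View pics/sz.png

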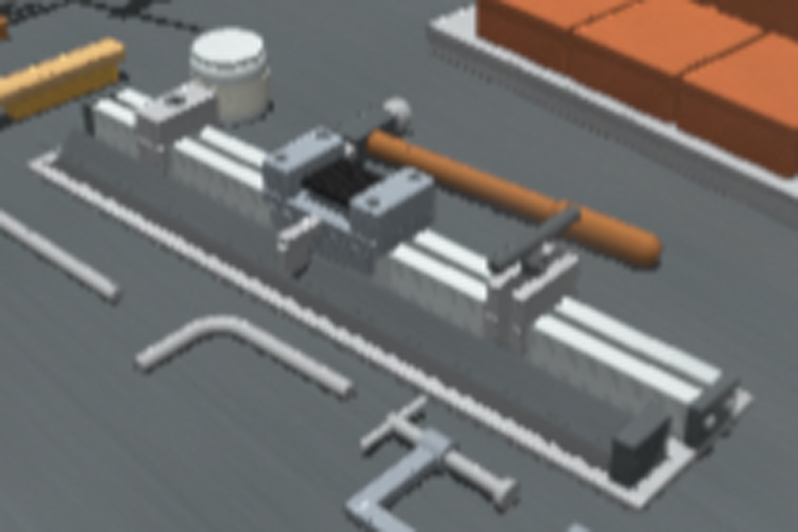

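Run:
```python
import pickle,cv2,numpy as np
from h import *
t=pickle.load(open("top0.pkl","rb"));s=pickle.load(open("side0.pkl","rb"))
def z(p,u0,v0): return [(u0+(x+.5)/3.8-.5,v0+(y+.5)/3.8-.5) for x,y in p]
# pad mask top
g=t["color"].max(2); m=np.zeros_like(g); m[175:205,296:325]=(g[175:205,296:325]<75)*255
n,l,st,c=cv2.connectedComponentsWithStats(m); i=1+st[1:,4].argmax(); print(st[i],c[i])
cn=cv2.findContours((l==i).astype(np.uint8),0,1)[0][0]; r=cv2.minAreaRect(cn);print(r)
P=plane(t,[c[i]],.069)[0];print("pad top",P)
b=plane(t,cv2.boxPoints(r),.069);print(b)
S=depth(t,[tuple(c[i])]);print("pad depth",S)
gs=s["color"].max(2)
m=np.zeros_like(gs);m[188:210,305:335]=(gs[188:210,305:335]<70)*255
n,l,st,cs=cv2.connectedComponentsWithStats(m); i=1+st[1:,4].argmax(); print("side",st[i],cs[i],plane(s,[cs[i]],.069))
# rail end / direction : carriage end blocks tops outer corners
q=plane(t,z([(306,96),(450,84),(456,164),(313,172)],210,155),.079);print("carriage corners",q, np.linalg.norm(q-np.roll(q,-1,0),axis=1), q.mean(0))
q=plane(t,z([(36,274),(770,207)],210,155),.004);print("base edge",q,np.linalg.norm(q[0]-q[1]))
q=plane(t,z([(592,48),(599,160)],210,155),.097);print("crossbar",q,np.linalg.norm(q[0]-q[1]),q.mean(0))
q=plane(t,z([(123,112),(158,108),(165,188),(130,192)],210,155),.067);print("plain",q,q.mean(0))
q=plane(t,z([(576,68),(586,158)],210,155),.067);print("tstop near edge",q,q.mean(0))
q=plane(t,z([(30,112),(750,50)],210,155),.040);print("rail edge",q,np.linalg.norm(q[0]-q[1]))
q=plane(s,z([(492,265),(578,213)],230,150),.09);print("side crossbar",q,np.linalg.norm(q[0]-q[1]),q.mean(0))
```

```text
[310 182   9  12  32] [315.125  187.6875]
((313.8110046386719, 187.7987823486328), (11.264017105102539, 7.619776248931885), 83.6598129272461)
pad top [0.4874866  0.03086609 0.069     ]
[[0.50237282 0.04844436 0.069     ]
 [0.50559753 0.02581198 0.069     ]
 [0.47174126 0.02117477 0.069     ]
 [0.46854176 0.04373412 0.069     ]]
pad depth [[0.48697174 0.03087943 0.07211113]]
side [309 188  26  18 196] [320.15306122 196.2755102 ] [[0.48131047 0.05091771 0.069     ]]
carriage corners [[ 0.50718081  0.10589353  0.079     ]
 [ 0.52005204 -0.00673511  0.079     ]
 [ 0.4567475  -0.01292588  0.079     ]
 [ 0.4472344   0.09834166  0.079     ]] [0.11336171 0.06360653 0.11167347 0.06042022] [0.48280368 0.04614355 0.079     ]
base edge [[ 0.36711081  0.32463198  0.004     ]
 [ 0.4393035  -0.27508472  0.004     ]] 0.6040462791725142
crossbar [[ 0.54838886 -0.11601089  0.097     ]
 [ 0.46045721 -0.12253149  0.097     ]] 0.08817308737658193 [ 0.50442303 -0.11927119  0.097     ]
plain [[0.49235771 0.25046241 0.067     ]
 [0.49635326 0.22298035 0.067     ]
 [0.43286722 0.21453808 0.067     ]
 [0.42891383 0.24185201 0.067     ]] [0.46262301 0.23245821 0.067     ]
tstop near edge [[ 0.53822158 -0.10686313  0.067     ]
 [ 0.4662225  -0.11576527  0.067     ]] [ 0.50222204 -0.1113142   0.067     ]
rail edge [[ 0.49476987  0.32953726  0.04      ]
 [ 0.56286068 -0.25114382  0.04      ]] 0.5846596234859217
side crossbar [[ 0.46028092 -0.12091211  0.09      ]
 [ 0.54710787 -0.11591913  0.09      ]] 0.08697039297454914 [ 0.5036944  -0.11841562  0.09      ]
```

Run:
```python
import pickle,cv2,numpy as np
from h import *
from scipy.spatial.transform import Rotation as Ro
from rig import arm
t=pickle.load(open("top0.pkl","rb"));s=pickle.load(open("side0.pkl","rb"))
def z(p,u0,v0): return [(u0+(x+.5)/3.8-.5,v0+(y+.5)/3.8-.5) for x,y in p]
q=plane(t,z([(345,102),(412,97),(418,156),(351,161)],210,155),.069);print("pad",q,q.mean(0))
# carriage tops by depth (top view)
a=np.radians(6.8); ex=np.array([np.cos(a),np.sin(a)]);ey=np.array([-np.sin(a),np.cos(a)])
for nm,S in(("top",t),("side",s)):
    vv,uu=np.mgrid[150:290,210:440] if nm=="side" else np.mgrid[165:210,230:400]
    uv=np.c_[uu.ravel(),vv.ravel()]; X=depth(S,uv)
    g=np.c_[X[:,:2]@ex,X[:,:2]@ey,X[:,2]]
    k=(abs(X[:,2]-.079)<.004)&(abs(g[:,1]+.01)<.09)&(abs(g[:,0]-.485)<.06); k2=g[k]
    print(nm,k.sum(),np.percentile(k2,[2,50,98],axis=0))
    k=(abs(X[:,2]-.097)<.005)&(g[:,1]<-.13)&(g[:,1]>-.25)&(abs(g[:,0]-.485)<.08);
    if k.any(): print(" bar",k.sum(),np.percentile(g[k],[2,50,98],axis=0))
    k=(abs(X[:,2]-.067)<.004)&(g[:,1]<-.13)&(g[:,1]>-.25)&(abs(g[:,0]-.485)<.06);
    if k.any(): print(" stop",k.sum(),np.percentile(g[k],[2,50,98],axis=0))
for n,p in(("pad",(.4828,.0461)),("bar",(.504,-.119)),("plain",(.4626,.2325))): print(n,np.dot(p,ex),np.dot(p,ey))
R=Ro.from_rotvec(arm.read_state()["tool_rot"]).as_matrix();print(R.round(4))
for yy in (np.r_[ex,0],np.r_[-ex,0],np.r_[ey,0],-np.r_[ey,0]):
    x=np.array([0,0,-1.]);W=np.c_[x,yy,np.cross(x,yy)]
    print(Ro.from_matrix(R.T@W).as_rotvec())
```

```text
pad [[0.50508066 0.07547032 0.069     ]
 [0.51063421 0.02271424 0.069     ]
 [0.46367983 0.01673875 0.069     ]
 [0.45818819 0.06925713 0.069     ]] [0.48439572 0.04604511 0.069     ]
top 329 [[ 0.45645652 -0.06763713  0.07534272]
 [ 0.48459857  0.01908033  0.07921795]
 [ 0.51659119  0.04525701  0.08275432]]
 bar 107 [[ 0.44390689 -0.18465123  0.09231345]
 [ 0.48649464 -0.17883572  0.09607814]
 [ 0.5309565  -0.17398242  0.1012881 ]]
 stop 99 [[ 0.4559405  -0.19383333  0.06349513]
 [ 0.48785549 -0.17374849  0.06740819]
 [ 0.51727144 -0.16470267  0.07065963]]
side 248 [[ 0.45160041 -0.06772287  0.07514342]
 [ 0.47948944 -0.04319317  0.07723102]
 [ 0.51169832  0.04517466  0.07949106]]
 bar 91 [[ 0.43846726 -0.18405917  0.09210704]
 [ 0.4812567  -0.1801184   0.0945613 ]
 [ 0.52605363 -0.17442755  0.09655701]]
 stop 150 [[ 0.45092081 -0.19383508  0.06333499]
 [ 0.47442549 -0.18367018  0.06564702]
 [ 0.51183232 -0.16632977  0.06941762]]
pad 0.48486217025276573 -0.011389725974667302
bar 0.486364543857221 -0.17783849549115438
plain 0.4868747666813455 0.1760908048961825
[[-8.000e-04  3.418e-01  9.398e-01]
 [-1.700e-03  9.398e-01 -3.418e-01]
 [-1.000e+00 -1.900e-03 -2.000e-04]]
[1.10332696e+00 9.08431487e-04 1.80061110e-03]
[-2.03826462e+00 -2.04706358e-03  1.03276994e-03]
[-0.46746887 -0.00060484  0.00183656]
[2.67412256e+00 2.50131753e-03 8.23768706e-04]
```

>>> {"method": "drive_tool", "body": {
  "series": [0, 0, -0.0294, 0.0292, 0, 0, 0, 0, 0, -0.0294, 0.0292, 0, 0, 0, 0, 0, -0.0294, 0.0292, 0, 0, 0, 0, 0, -0.0294, 0.0292, 0, 0, 0, 0, 0, -0.0294, 0.0292, 0, 0, 0],
  "force": 20
}}

```text
time_s: 0.6
eef_pos: [0.3093, 0.4211, 0.2557]
tool_rot: [0.273, 1.554, -0.274]
force: [1.0, 0.3, 0.1]
grip_width: 0.0123
```

>>> {"method": "drive_tool", "body": {
  "series": [0, 0, -0.0294, 0.0292, 0, 0, 0, 0, 0, -0.0294, 0.0292, 0, 0, 0, 0, 0, -0.0294, 0.0292, 0, 0, 0, 0, 0, -0.0294, 0.0292, 0, 0, 0, 0, 0, -0.0294, 0.0292, 0, 0, 0]
}}

```text
time_s: 1.1
eef_pos: [0.3962, 0.2331, 0.256]
tool_rot: [0.273, 1.554, -0.274]
force: [0.5, 0.6, -0.0]
grip_width: -0.0
```

>>> {"method": "drive_tool", "body": {
  "series": [0, 0, -0.0294, 0.0292, 0, 0, 0, 0, 0, -0.0294, 0.0292, 0, 0, 0, 0, 0, -0.0294, 0.0292, 0, 0, 0, 0, 0, -0.0294, 0.0292, 0, 0, 0, 0, 0, -0.0294, 0.0292, 0, 0, 0]
}}

```text
time_s: 1.6
eef_pos: [0.4832, 0.045, 0.256]
tool_rot: [0.274, 1.554, -0.274]
force: [1.0, -0.7, -0.4]
grip_width: -0.0003
```

>>> {"method": "drive_tool", "body": {
  "series": [0, 0.02, 0, 0, -0.117, 0, 0, 0, 0.02, 0, 0, -0.117, 0, 0, 0, 0.02, 0, 0, -0.117, 0, 0, 0, 0.02, 0, 0, -0.116, 0, 0, 0, 0, 0, 0, 0, 0, 0]
}}

```text
time_s: 2.1
eef_pos: [0.4806, 0.0466, 0.1726]
tool_rot: [-0.092, 1.576, 0.093]
force: [-0.1, -0.1, -0.4]
grip_width: -0.0002
```

```bash
cat > st.py <<'E'
import numpy as np
from scipy.spatial.transform import Rotation as Ro
from rig import arm
a=np.radians(6.8); ex=np.array([np.cos(a),np.sin(a)]);ey=np.array([-np.sin(a),np.cos(a)])
s=arm.read_state();R=Ro.from_rotvec(s["tool_rot"]).as_matrix()
tip=s["eef_pos"]+R[:,0]*.025
print("t",s["time_s"],"tip gauge",tip[:2]@ex,tip[:2]@ey,tip[2],"F",s["force"].round(2),"along",s["force"][:2]@ey,s["grip_width"]);print(R.round(4))
E
python3 st.py
```

```text
t 2.1 tip gauge 0.4825953352688237 -0.010578858059195407 0.14758128398644385 F [-0.12 -0.12 -0.41] along -0.10916592967286477 -0.00024026858788124753
[[-7.200e-03 -1.175e-01  9.930e-01]
 [ 1.000e-04  9.931e-01  1.175e-01]
 [-1.000e+00  9.000e-04 -7.200e-03]]
```

>>> {"method": "drive_tool", "body": {
  "series": [0, 0.03, 0, 0, 0, 0, 0, 0, 0.03, 0, 0, 0, 0, 0, 0, 0, 0, 0, 0, 0, 0]
}}

```text
time_s: 2.4
eef_pos: [0.4802, 0.0468, 0.1129]
tool_rot: [-0.091, 1.577, 0.092]
force: [0.3, -0.6, 0.2]
grip_width: -0.0003
```

```bash
python3 st.py
python3 - <<'E'
from rig import eyes
import cv2,numpy as np
s=eyes.snapshot("side");t=eyes.snapshot("top")
A=cv2.resize(s["color"][130:260,250:430],(800,578),interpolation=cv2.INTER_CUBIC);cv2.imwrite("pics/s1.png",A)
E
```

```text
t 2.4 tip gauge 0.48220065467071316 -0.010386042468699699 0.08794803082186288 F [ 0.33 -0.63  0.21] along -0.664195311798068 -0.0002655163223403773
[[-7.900e-03 -1.158e-01  9.932e-01]
 [ 1.000e-04  9.933e-01  1.158e-01]
 [-1.000e+00  1.000e-03 -7.800e-03]]
```

View pics/s1.png

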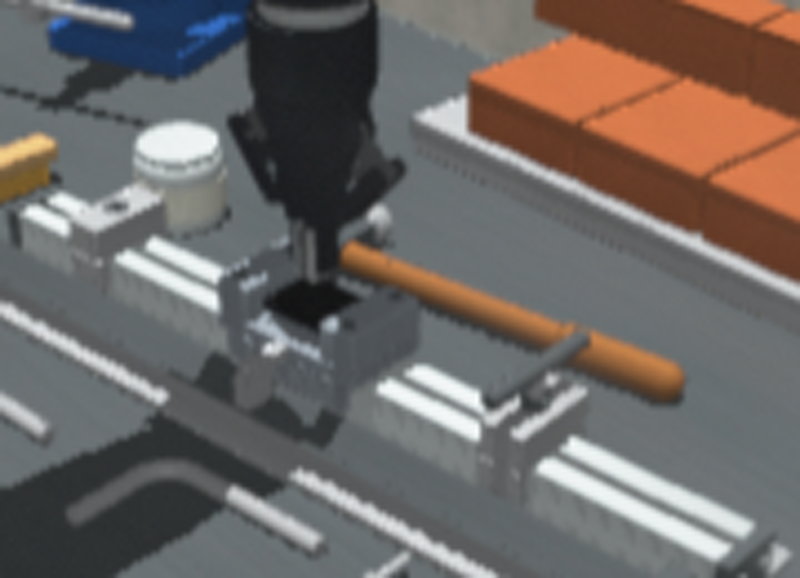

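>>> {"method": "drive_tool", "body": {
  "series": [0, 0.007, 0, 0, 0, 0, 0, 0, 0.006, 0, 0, 0, 0, 0, 0, 0.003, 0, 0, 0, 0, 0, 0, 0.002, 0, 0, 0, 0, 0, 0, 0.001, 0, 0, 0, 0, 0]
}}

```text
time_s: 3.0
eef_pos: [0.4831, 0.0467, 0.0973]
tool_rot: [-0.093, 1.569, 0.093]
force: [0.6, -0.2, 0.1]
grip_width: 0.0001
```

>>> {"method": "drive_tool", "body": {
  "series": [0, 0.002, 0, 0, 0, 0, 0, 0, 0, 0, 0, 0, 0, 0]
}}

```text
time_s: 3.2
eef_pos: [0.4829, 0.0467, 0.0951]
tool_rot: [-0.093, 1.569, 0.093]
force: [0.1, 0.1, 0.0]
grip_width: -0.0
```

```bash
python3 st.py
```

```text
t 3.2 tip gauge 0.48506370218109124 -0.010789209479494502 0.0701107385858071 F [0.09 0.1  0.01] along 0.09002722320557538 -3.6077601640893355e-05
[[-4.000e-04 -1.179e-01  9.930e-01]
 [ 0.000e+00  9.930e-01  1.179e-01]
 [-1.000e+00  1.000e-04 -4.000e-04]]
```

>>> {"method": "drive_tool", "body": {
  "series": [0, 0.002, 0, 0, 0, 0, 0, 0, 0, 0, 0, 0, 0, 0]
}}

```text
time_s: 3.4
eef_pos: [0.4834, 0.0467, 0.0936]
tool_rot: [-0.093, 1.568, 0.093]
force: [-0.1, -0.9, 2.9]
grip_width: 0.0
```

>>> {"method": "drive_tool", "body": {
  "series": [0, 0.002, 0, 0, 0, 0, 0, 0, 0, 0, 0, 0, 0, 0]
}}

```text
time_s: 3.6
eef_pos: [0.4834, 0.0467, 0.092]
tool_rot: [-0.093, 1.568, 0.093]
force: [-1.4, 0.1, 6.2]
grip_width: 0.0001
```

>>> {"method": "drive_tool", "body": {
  "series": [0, 0.002, 0, 0, 0, 0, 0, 0, 0, 0, 0, 0, 0, 0]
}}

```text
time_s: 3.8
eef_pos: [0.4834, 0.0467, 0.0904]
tool_rot: [-0.093, 1.569, 0.093]
force: [-3.4, -0.2, 10.2]
grip_width: -0.0005
```

>>> {"method": "drive_tool", "body": {
  "series": [0, 0.002, 0, 0, 0, 0, 0, 0, 0, 0, 0, 0, 0, 0]
}}

```text
time_s: 4.0
eef_pos: [0.4835, 0.0467, 0.0885]
tool_rot: [-0.093, 1.569, 0.093]
force: [-4.9, 0.1, 9.6]
grip_width: -0.0002
```

>>> {"method": "drive_tool", "body": {
  "series": [0, 0.002, 0, 0, 0, 0, 0, 0, 0, 0, 0, 0, 0, 0]
}}

```text
time_s: 4.2
eef_pos: [0.4835, 0.0467, 0.0866]
tool_rot: [-0.093, 1.569, 0.093]
force: [-4.2, 0.1, 9.5]
grip_width: -0.0002
```

>>> {"method": "drive_tool", "body": {
  "series": [0, 0.002, 0, 0, 0, 0, 0, 0, 0, 0, 0, 0, 0, 0]
}}

```text
time_s: 4.4
eef_pos: [0.4835, 0.0467, 0.0858]
tool_rot: [-0.093, 1.57, 0.093]
force: [-8.2, -0.8, 16.6]
grip_width: 0.0001
```

```bash
python3 st.py
```

```text
t 4.4 tip gauge 0.48563279407124604 -0.010871698576507957 0.0608426273834281 F [-8.21 -0.77 16.56] along 0.20276806979345138 8.810110759815774e-05
[[-8.000e-04 -1.181e-01  9.930e-01]
 [-2.000e-04  9.930e-01  1.181e-01]
 [-1.000e+00 -1.000e-04 -9.000e-04]]
```

>>> {"method": "drive_tool", "body": {
  "series": [0, -0.001, 0, 0, 0, 0, 0, 0, 0, -0.001, 0, 0, 0, 0, 0, 0, -0.002, 0, 0, 0, 0, 0, 0, -0.002, 0, 0, 0, 0, 0, 0, -0.002, 0, 0, 0, 0]
}}

```text
time_s: 4.9
eef_pos: [0.4843, 0.0399, 0.086]
tool_rot: [-0.093, 1.569, 0.093]
force: [-5.0, 0.3, 11.9]
grip_width: -0.0
```

```bash
python3 st.py
cat > pic.py <<'E'
import sys
from rig import eyes
from h import *
import cv2
a=np.radians(6.8); ex=np.array([np.cos(a),np.sin(a)]);ey=np.array([-np.sin(a),np.cos(a)])
s=eyes.snapshot("side");t=eyes.snapshot("top")
A=cv2.resize(s["color"][130:260,250:430],(800,578),interpolation=cv2.INTER_CUBIC);cv2.imwrite(f"pics/{sys.argv[1]}.png",A)
for nm,S in(("top",t),("side",s)):
    vv,uu=np.mgrid[150:290,210:440] if nm=="side" else np.mgrid[165:210,230:400]
    X=depth(S,np.c_[uu.ravel(),vv.ravel()]); g=np.c_[X[:,:2]@ex,X[:,:2]@ey,X[:,2]]
    k=(abs(X[:,2]-.078)<.003)&(g[:,1]<.1)&(g[:,1]>-.17)&(abs(g[:,0]-.485)<.05)
    print(nm,k.sum(),"carriage ends",np.percentile(g[k][:,1],[1,3,97,99]).round(4),"(start -0.0677..0.0452)")
E
python3 pic.py s2
```

```text
t 4.9 tip gauge 0.48560781819590926 -0.01776312280394581 0.06096046052214213 F [-5.04  0.28 11.95] along 0.8695478408736275 -3.130404672073367e-05
[[-0.00e+00 -1.18e-01  9.93e-01]
 [ 3.00e-04  9.93e-01  1.18e-01]
 [-1.00e+00  3.00e-04 -0.00e+00]]
top 42 carriage ends [-0.0637 -0.063   0.0311  0.0329] (start -0.0677..0.0452)
side 259 carriage ends [-0.0752 -0.0745  0.0383  0.0394] (start -0.0677..0.0452)
```

View pics/s2.png

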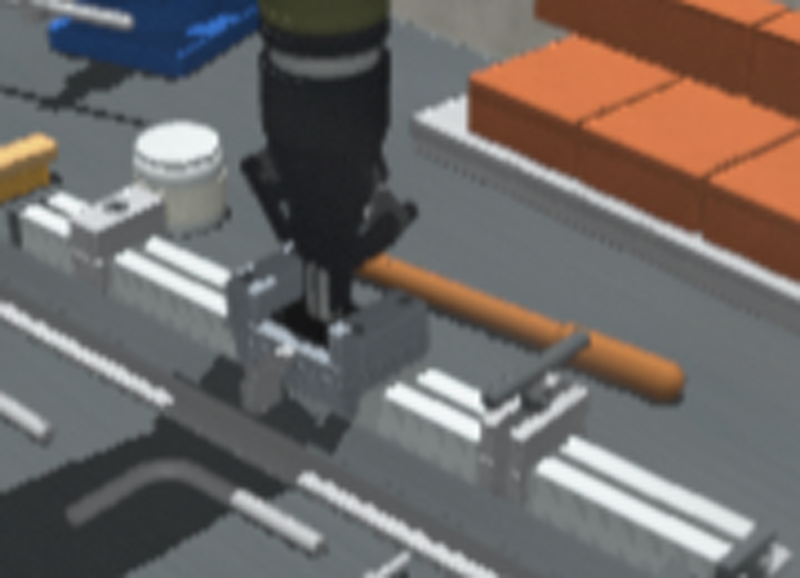

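>>> {"method": "drive_tool", "body": {
  "series": [0, 0, -0.003, 0, 0, 0, 0, 0, 0, -0.004, 0, 0, 0, 0, 0, 0, -0.004, 0, 0, 0, 0, 0, 0, -0.004, 0, 0, 0, 0, 0, 0, -0.004, 0, 0, 0, 0]
}}

```text
time_s: 5.5
eef_pos: [0.4866, 0.0209, 0.0859]
tool_rot: [-0.093, 1.569, 0.093]
force: [-5.1, 0.9, 12.5]
grip_width: 0.0001
```

>>> {"method": "drive_tool", "body": {
  "series": [0, 0, -0.004, 0, 0, 0, 0, 0, 0, -0.004, 0, 0, 0, 0, 0, 0, -0.004, 0, 0, 0, 0, 0, 0, -0.004, 0, 0, 0, 0, 0, 0, -0.004, 0, 0, 0, 0]
}}

```text
time_s: 6.0
eef_pos: [0.489, 0.0009, 0.086]
tool_rot: [-0.093, 1.569, 0.093]
force: [-4.3, 0.8, 12.1]
grip_width: -0.0002
```

>>> {"method": "drive_tool", "body": {
  "series": [0, 0, -0.004, 0, 0, 0, 0, 0, 0, -0.004, 0, 0, 0, 0, 0, 0, -0.004, 0, 0, 0, 0, 0, 0, -0.003, 0, 0, 0, 0, 0, 0, -0.002, 0, 0, 0, 0]
}}

```text
time_s: 6.5
eef_pos: [0.491, -0.0161, 0.086]
tool_rot: [-0.093, 1.568, 0.093]
force: [-3.8, 0.4, 10.6]
grip_width: 0.0002
```

```bash
python3 st.py; python3 pic.py s3
```

```text
t 6.5 tip gauge 0.4856989388496393 -0.0741150757598186 0.060956575485256834 F [-3.83  0.43 10.56] along 0.8801805517042194 0.0001513754304938743
[[ 4.000e-04 -1.178e-01  9.930e-01]
 [-0.000e+00  9.930e-01  1.178e-01]
 [-1.000e+00 -1.000e-04  4.000e-04]]
top 35 carriage ends [-0.1276 -0.1273 -0.0322 -0.0301] (start -0.0677..0.0452)
side 281 carriage ends [-0.1314 -0.1303 -0.0187 -0.017 ] (start -0.0677..0.0452)
```

View pics/s3.png

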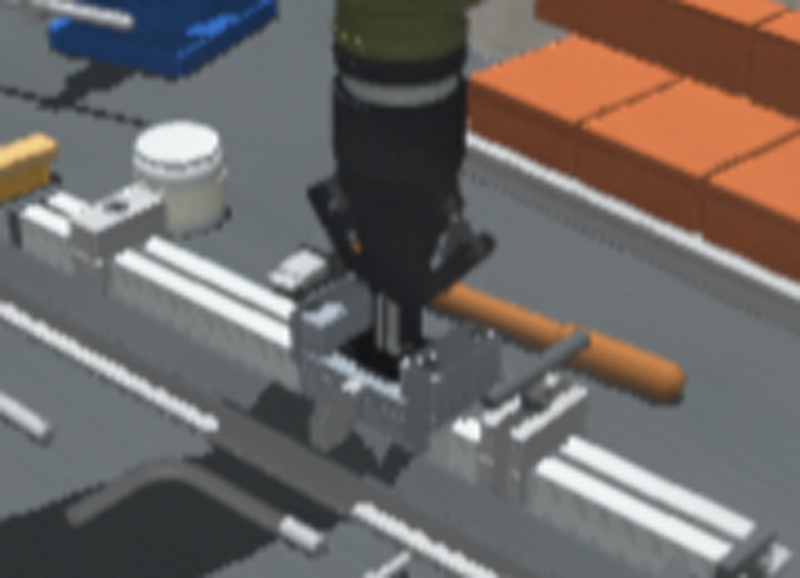

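>>> {"method": "drive_tool", "body": {
  "series": [0, 0, -0.003, 0, 0, 0, 0, 0, 0, -0.004, 0, 0, 0, 0, 0, 0, -0.004, 0, 0, 0, 0, 0, 0, -0.004, 0, 0, 0, 0, 0, 0, -0.003, 0, 0, 0, 0]
}}

```text
time_s: 7.1
eef_pos: [0.4932, -0.034, 0.086]
tool_rot: [-0.093, 1.568, 0.093]
force: [-3.2, 0.6, 9.9]
grip_width: 0.0001
```

>>> {"method": "drive_tool", "body": {
  "series": [0, 0, -0.002, 0, 0, 0, 0, 0, 0, -0.002, 0, 0, 0, 0, 0, 0, -0.001, 0, 0, 0, 0, 0, 0, -0.001, 0, 0, 0, 0, 0, 0, -0.001, 0, 0, 0, 0]
}}

```text
time_s: 7.6
eef_pos: [0.494, -0.0408, 0.086]
tool_rot: [-0.093, 1.568, 0.093]
force: [-4.9, 0.4, 10.3]
grip_width: 0.0
```

```bash
python3 st.py; python3 pic.py s4
```

```text
t 7.6 tip gauge 0.4857169640450555 -0.09904350970232519 0.0609542611833406 F [-4.9   0.36 10.3 ] along 0.9349658693017875 4.175976478398815e-05
[[ 5.00e-04 -1.18e-01  9.93e-01]
 [-2.00e-04  9.93e-01  1.18e-01]
 [-1.00e+00 -2.00e-04  4.00e-04]]
top 36 carriage ends [-0.1546 -0.1543 -0.1295 -0.0876] (start -0.0677..0.0452)
side 291 carriage ends [-0.156  -0.1553 -0.0441 -0.042 ] (start -0.0677..0.0452)
```

View pics/s4.png

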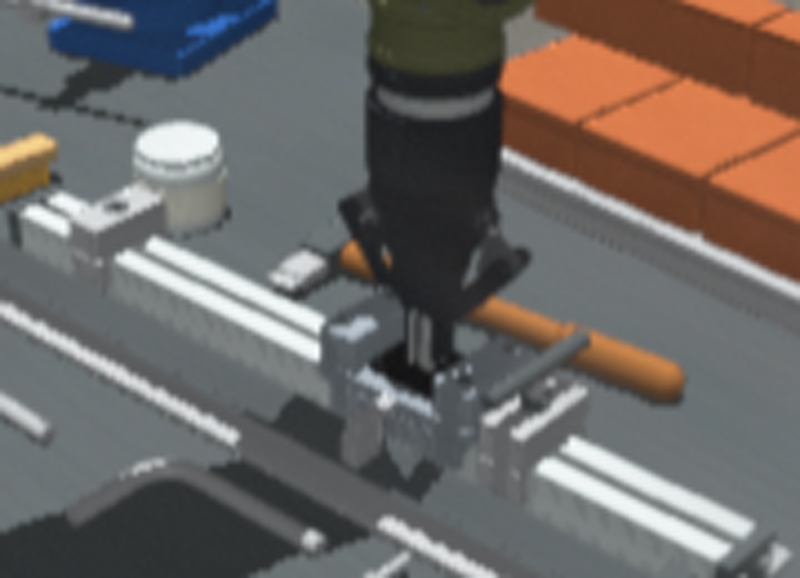

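>>> {"method": "drive_tool", "body": {
  "series": [0, 0, -0.001, 0, 0, 0, 0, 0, 0, -0.001, 0, 0, 0, 0, 0, 0, -0.001, 0, 0, 0, 0, 0, 0, -0.001, 0, 0, 0, 0, 0, 0, -0.001, 0, 0, 0, 0]
}}

```text
time_s: 8.2
eef_pos: [0.4946, -0.0458, 0.086]
tool_rot: [-0.093, 1.568, 0.093]
force: [-4.5, 0.2, 10.6]
grip_width: -0.0
```

>>> {"method": "drive_tool", "body": {
  "series": [0, 0, -0.001, 0, 0, 0, 0, 0, 0, -0.001, 0, 0, 0, 0]
}}

```text
time_s: 8.4
eef_pos: [0.4949, -0.0478, 0.086]
tool_rot: [-0.093, 1.568, 0.093]
force: [-3.9, 0.8, 10.9]
grip_width: -0.0001
```

>>> {"method": "drive_tool", "body": {
  "series": [0, 0, -0.001, 0, 0, 0, 0, 0, 0, -0.001, 0, 0, 0, 0]
}}

```text
time_s: 8.6
eef_pos: [0.4949, -0.0485, 0.0859]
tool_rot: [-0.089, 1.569, 0.095]
force: [-5.1, 8.6, 12.8]
grip_width: -0.0001
```

```bash
python3 st.py; python3 pic.py s5
```

```text
t 8.6 tip gauge 0.48571208418280437 -0.10664305574379543 0.06093150177518518 F [-5.1   8.65 12.85] along 9.193073142243229 -7.45824235683043e-05
[[-0.000e+00 -1.170e-01  9.931e-01]
 [ 3.300e-03  9.931e-01  1.170e-01]
 [-1.000e+00  3.300e-03  4.000e-04]]
top 32 carriage ends [-0.162  -0.1601 -0.0503 -0.0499] (start -0.0677..0.0452)
side 261 carriage ends [-0.159  -0.1586 -0.0504 -0.049 ] (start -0.0677..0.0452)
```

View pics/s5.png

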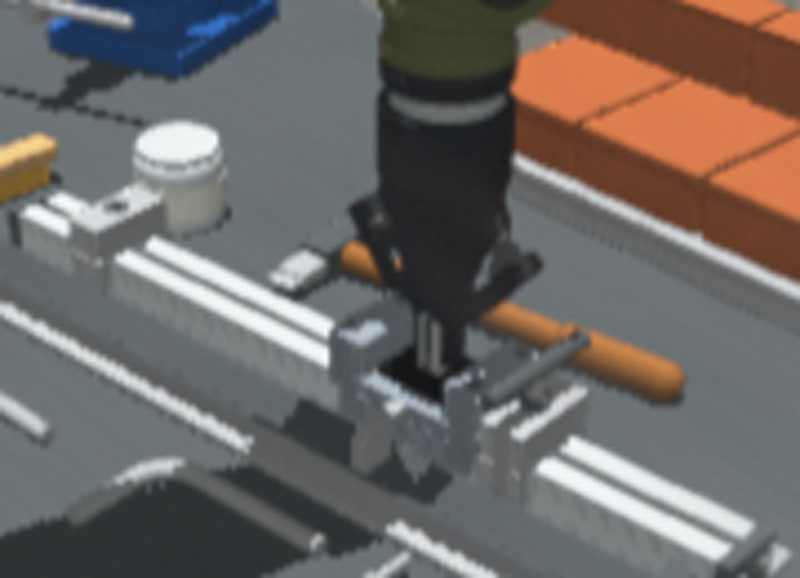

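>>> {"method": "drive_tool", "body": {
  "series": [0, 0, 0, 0, 0, 0, 0, 0, -0.002, 0, 0, 0, 0, 0, 0, -0.002, 0, 0, 0, 0, 0, 0, -0.002, 0, 0, 0, 0, 0, 0, -0.002, 0, 0, 0, 0, 0]
}}

```text
time_s: 9.2
eef_pos: [0.495, -0.0488, 0.0932]
tool_rot: [-0.092, 1.568, 0.094]
force: [-0.6, 2.3, 2.5]
grip_width: -0.0003
```

>>> {"method": "drive_tool", "body": {
  "series": [0, -0.002, 0, 0, 0, 0, 0, 0, -0.003, 0, 0, 0, 0, 0, 0, -0.01, 0, 0, 0, 0, 0, 0, -0.03, 0, 0, 0, 0, 0, 0, -0.04, 0, 0, 0, 0, 0]
}}

```text
time_s: 9.7
eef_pos: [0.4928, -0.0495, 0.1762]
tool_rot: [-0.092, 1.574, 0.094]
force: [-0.3, -0.4, 0.2]
grip_width: 0.0002
```

>>> {"method": "drive_tool", "body": {
  "series": [0, -0.04, 0, 0, 0, 0, 0, 0, -0.04, 0, 0, 0, 0, 0, 0, -0.03, 0, -0.03, 0, 0, 0, 0, 0, 0, -0.04, 0, 0, 0, 0, 0, 0, -0.04, 0, 0, 0]
}}

```text
time_s: 10.2
eef_pos: [0.3846, -0.0629, 0.2892]
tool_rot: [-0.094, 1.566, 0.092]
force: [-0.4, -1.4, 1.1]
grip_width: -0.0002
```

>>> {"method": "drive_tool", "body": {
  "series": [0, 0, 0, -0.04, 0, 0, 0, 0, 0, 0, -0.03, 0, 0, 0, 0, 0, 0, 0, 0, 0, 0]
}}

```text
time_s: 10.5
eef_pos: [0.3138, -0.0712, 0.288]
tool_rot: [-0.092, 1.566, 0.09]
force: [0.8, 0.0, 0.6]
grip_width: -0.0
```

```bash
python3 st.py; python3 pic.py s6
python3 - <<'E'
from rig import eyes
import cv2,numpy as np
t=eyes.snapshot("top");cv2.imwrite("pics/t6.png",t["color"])
from h import *
a=np.radians(6.8); ex=np.array([np.cos(a),np.sin(a)]);ey=np.array([-np.sin(a),np.cos(a)])
S=eyes.snapshot("side")
for n,S in(("top",t),("side",S)):
    vv,uu=np.mgrid[150:290,210:440] if n=="side" else np.mgrid[165:210,230:400]
    X=depth(S,np.c_[uu.ravel(),vv.ravel()]); g=np.c_[X[:,:2]@ex,X[:,:2]@ey,X[:,2]]
    k=(abs(g[:,0]-.485)<.012)&(abs(g[:,1]+.106)<.02); print(n,"pad z",np.median(g[k,2]),k.sum())
cv2.imwrite("pics/tz6.png",cv2.resize(t["color"][155:235,210:420],None,fx=3.8,fy=3.8,interpolation=cv2.INTER_CUBIC))
E
```

```text
t 10.5 tip gauge 0.30323970004122447 -0.10786374463240318 0.26296470237624203 F [0.78 0.04 0.59] along -0.05023165571077291 -4.129811830986644e-05
[[ 0.0026 -0.1157  0.9933]
 [-0.0017  0.9933  0.1157]
 [-1.     -0.002   0.0024]]
top 267 carriage ends [-0.1635 -0.162  -0.0499 -0.049 ] (start -0.0677..0.0452)
side 262 carriage ends [-0.1597 -0.1589 -0.0508 -0.0484] (start -0.0677..0.0452)
top pad z 0.07088523744816722 102
side pad z 0.06827343096200295 78
```

View pics/s6.png

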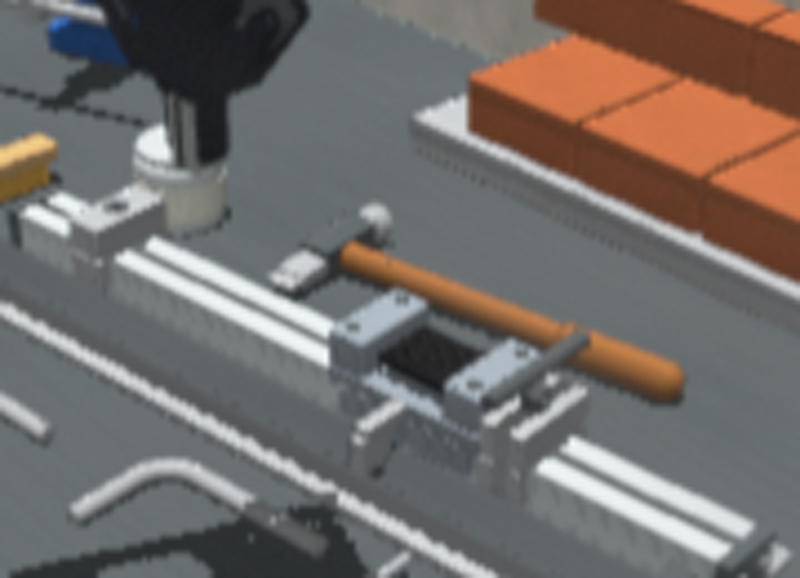

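View pics/tz6.png

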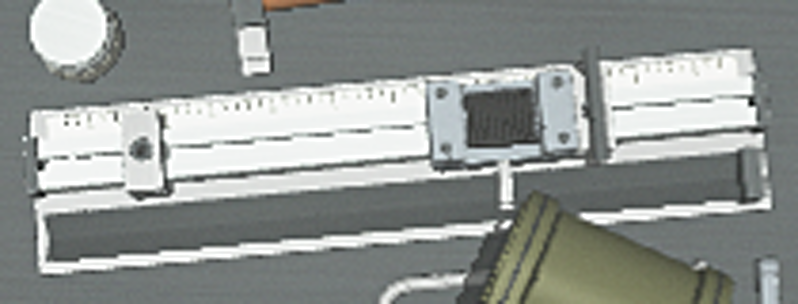

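```bash
python3 -c "
from rig import hand_in
print(hand_in())"
```

```text
the job is handed in; nothing more can be done
None
```

The carriage now rests against the T-handle stop with its brake back on, and the job is handed in at about 10.6 s.

**What I did:** I pressed the release pad fully down with the closed fingertip, peaking at about 17 N, then eased off to about 11 N. Keeping it down, I slid the carriage about 95 mm along the rail to the stop, the last stretch at about 10 mm/s. It met the stop at about 9 N along the rail. I lifted straight up and moved the arm clear.

**What the last checks showed:**
- **Travel:** The carriage moved 94.7 mm by camera depth, against about 95 mm expected. No gap to the stop is visible in either view, though the pictures resolve only about 1–2 mm. Contact itself is shown by the rise in force along the rail.
- **Brake:** The pad is back up, reading 68–71 mm against 69 mm at rest.
- **Surroundings:** In the cropped pictures around the gauge nothing else looks moved. I did not compare every object with its starting position, and the arm hides part of the top view. The arm touches nothing, and the force reads about zero.

**One oddity:** There was a sideways force of 4–8 N across the rail while pressing. It did not affect the result.

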